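# Load the board carrier and lift it level

## Task

Set the loose blue power-supply board gently into the empty nest of the two-nest carrier, let go of it, then take the carrier by its red handle and lift it, keeping it level so that both boards stay lying in their nests, until it is at least 10 cm clear of the loading stand. Finish while still holding the carrier there, steady and level: do not put it down or let go. Leave the round white board, the tools and everything else on the bench where they are.

Things in the scene. Friction and masses are not known exactly. Their poses are not given: they have to be found in the camera images.
- board: the loose blue circuit board to be loaded, flat on the green mat: 70 mm (its x) by 96 mm (its y) by 2.4 mm thick, about 130 g. A yellow-and-dark transformer block stands in its middle; black capacitors, a green connector (+y end) and a black terminal strip (-y end), up to 22.4 mm above the underside, stand at |y| > 28 mm. Origin: centre of the underside; z up. Either way round fits the nest
- board_grip (a point): on the board's transformer, where to grip: 26 mm above the board's underside, on its centre line. The block is 34 mm along the board's x, 30 mm along y, its top 32.4 mm above the underside. Grip it by its two x faces, which are free (within |y| < 24 mm nothing else is taller than 4 mm above the underside). Axes as the board's
- loaded_board: an identical blue board that already lies in the other nest of the carrier; origin at the centre of its underside; it stays in that nest
- carrier: dark grey two-nest carrier plate, 110 mm (its x) by 276 mm (its y) by 10 mm thick, loose on the loading stand with about 2.5 mm play, about 450 g with its handle, about 710 g loaded and then balanced about its centre. Origin: centre of the underside, z up. The nests lie on either side of the handle, centred 80 mm from the origin along -y (empty) and +y (full)
- carrier_handle: the carrier's fixed bridge handle (moves with the carrier): a red grip bar, 110 mm along the carrier's x, 18 mm wide along y, 20 mm tall, from 68 to 88 mm above the carrier's underside, on two aluminium posts at x = -45 and +45 mm; the span between the posts is free. Same origin and axes as the carrier
- empty_nest (a point): centre of the empty nest's ledge, where the centre of the board's underside comes to lie: 4 mm above the carrier's underside, 6 mm below its top face. The nest is 73 mm (x) by 99 mm (y) at its foot, 1.5 mm wider than a board all round, its bevelled mouth 2 mm wider still, with an 8 mm ledge around an open window. Axes as the carrier's
- full_nest (a point): the same point of the nest that holds the other board
- handle_grip (a point): centre of the red grip bar, 78 mm above the carrier's underside, straight above the carrier's centre; axes as the carrier's
- stand: fixed low loading stand: two aluminium rails (along its y, 284 mm long, tops 40 mm above the bench) on two black feet, with yellow end stops and four steel pins reaching 8 mm above the rails around the carrier, so lift straight up first. Origin: centre of its foot on the bench, axes as the carrier's at the start
- led_board: bystander: round white board, 80 mm across, 2.4 mm thick, with a round aluminium heat sink 36 mm across and 22 mm tall in the middle, on the green mat; does not fit the nest; origin: centre of the underside
- solder_spool: bystander: red spool of solder, 56 mm across, 40 mm tall, upright; origin: centre of the underside
- flux_bottle: bystander: white dropper bottle, 35 mm across, 94 mm tall; origin: centre of the underside
- pliers: bystander: pliers with red handles, 165 mm long, lying flat 14 mm high; origin under their pivot
- screwdriver: bystander: screwdriver, yellow handle, 170 mm long, lying flat; origin under its middle
Not all that is in view belongs to the job. What is shaped like the board but turquoise is not meant. Leave any pink look-alike of the loaded_board alone.

How it is judged:
On the way:
1. the board lies seated in the empty nest of the carrier, let go, with the carrier still on its stand (horizontal distance between board and empty_nest below 0.005 m and z of board in the frame of empty_nest between -0.002 and 0.002 m and angle between the z axis of board and the z axis of carrier, either way round below 0.04 rad and contact force between the fingers and board below 0.1 N and z of carrier in the frame of stand below 0.045 m), for 0.2 s.
At the end, for the whole second after the job is handed in: The carrier hangs from the gripper by its red handle, its underside at least 90 mm above the rails of the stand (10 cm asked), touching nothing else, level within 4 degrees and steady (under 20 mm/s and 0.1 rad/s), with both boards lying flat in their nests (within 6 mm of their seats) (z of carrier in the frame of stand above 0.13 m and angle between carrier's own z axis and vertical below 0.07 rad and linear speed of carrier below 0.02 m/s and angular speed of carrier below 0.1 rad/s and contact force between the fingers and carrier_handle above 4 N and contact force between carrier and stand below 0.05 N and distance between board and empty_nest below 0.006 m and angle between the z axis of each of board, loaded_board and the z axis of carrier, either way round below 0.04 rad and distance between loaded_board and full_nest below 0.006 m); the arm keeps its last pose, push and grip.
It fails at once if the board is let go above the nest instead of being set into it (horizontal distance between board and empty_nest below 0.06 m and z of board in the frame of empty_nest above 0.015 m and contact force between the fingers and board below 0.01 N).
It fails at once if the carrier is tipped by more than about 11 degrees (angle between carrier's own z axis and vertical above 0.2 rad).
It fails at once if the other board comes out of its nest (distance between loaded_board and full_nest above 0.012 m).
It fails at once if the round white board is disturbed (distance of led_board from where it was at the start of the episode above 0.025 m).
It fails at once if a bystander is disturbed (distance of any of solder_spool, flux_bottle, pliers, screwdriver from where it was at the start of the episode above 0.025 m).
It also fails if it takes over 51 s, if anything falls off the work surface, if the arm or the gripper's body presses on something with over 40 N, if the wrist force passes 120 N, or if a joint passes its speed limit or range.

## Robot

A 6-joint arm with a two-finger parallel gripper is mounted at the origin on the work surface. World frame = base frame: x ahead of the robot, y to its left, z up, the work surface at z = 0. Lengths are in m, angles in rad, forces in N, time in s.
With the tool pointing down it reaches from about 0.35 to 0.775 m from the base axis. Payload 5.5 kg.
Tool frame: the origin (TCP) lies between the finger pads; the fingertips stand 19 mm ahead of it and the grasp point (between the pads) is the TCP; z points along the fingers, x is the direction in which the jaws open and shut, and the axes are right-handed (so a half turn about z gives the same grasp; the last joint's range is limited). The gripper opens to 85 mm and grips with 20 to 120 N. Pads are 22 mm wide; open, the fingers measure 114 mm over their backs; the gripper's body (76 mm by 85 mm) begins 54 mm behind the grasp point. The pads swing forward as they close: fully open they stand 13 mm farther back than shut.
Start: joints at [-1.366, 0.313, 0.046, 1.304, 0, 1.431], TCP at [0.194, -0.541, 0.25] pointing down, gripper open.
Joint ranges: [-2.76, 2.76], [-0.86, 1.69], [-1.03, 1.26], [-2.2, 2.34], [-1.47, 1.5], [-3.14, 3.14]. Speed limits (rad/s): [2.57, 2.57, 3.14, 3.14, 3.14, 3.14].

## Interface

Orientations are given as a unit quaternion [w, x, y, z].
In Python, from workcell import env gives the robot as it stands. The module is installed in compiled form; this text tells all that it offers.
- The arm moves only by the tool carry_out, never from a script. Its argument "steps" is a list of rows, each a list of 7 numbers: the gripper command: -1 is shut, 1 is fully open, values between are in proportion, then the shift along the tool's x, y, z in m, then the turn, a rotation vector about the tool's x, y, z in rad. A call has 1 to 20 rows; each row shifts and turns the commanded pose from where the row before left it, along the tool's axes as they then stand; what a row does not reach is not made up. A row lasts 1/8 s, in which the tool goes at most 62.5 mm and 10.7 degrees, less where a joint would pass 70% of its speed; a pose out of reach is approached as far as the arm can. A call with a gripper value outside its range is refused whole. The fingers move at their own pace and stop on an object; "grip_force" is the grip in N (left out, the last holds). Time passes only in rows, so rows that do not move let the fingers close. It gives the time, the measured TCP pose, the force and the opening at its end, in the units of the state.
- env.get_state(): the state, without advancing time (a new reading comes with each control period).
- env.read_camera(name): name is "scene" or "top" or "wrist"; returns a dict with "color" (420x560x3 uint8, red, green, blue), "K" (3x3 intrinsics, pixels), "dist" ([k1, k2, p1, p2, k3] as OpenCV has them; the pictures are not rectified), "R" (3x3) and "t" (3): a world point X has camera coordinates R X + t. Camera axes: x right, y down, z forward; pixel columns grow to the right and rows downward; lengths in m; the calibration is good to about 2 mm. A picture is of the moment at which its call begins. There is no depth.
- env.hand_in(): hands the job in, once; it reports no verdict.
The state is a dict: "clock": time; "joint_pos": joint angles; "qvel": joint speeds; "tau": joint torques, N m; "tcp_pos": TCP position; "orientation": TCP orientation; "wrist_force": force on the tool from outside, world axes, zero at the start; "ft_torque": the same for the moment, N m; "finger_gap": finger opening in m.
Only numpy, scipy, OpenCV 4.12 (cv2) and the standard library are available. Lean on these libraries where they do the work, as an engineer would, in place of code of your own. Each camera call takes 0.05 s, during which the arm holds its last target. There are 200 camera calls.

## Working session

There is one attempt and no reset: what is moved stays moved. The work goes in short steps, Python scripts to look and compute and a tool call to move; the robot and the scene stay as the last step left them, time stands still between calls to the robot, and variables do not carry over. Pictures are saved under pics/ and viewed, about 8 in all and at most 12, crops included, and the job is handed in when it is done.

Besides the shell and the picture viewer there is one more tool, called after ">>>" by a JSON object that holds its "fn" and its "kwargs". carry_out: Moves the arm, as the interface text tells. Its arguments: {"type":"object","properties":{"steps":{"type":"array","items":{"type":"array","items":{"type":"number"}}},"grip_force":{"type":"number"}},"required":["steps"]}

```bash
mkdir -p pics; cat > h.py <<'E'
import numpy as np, cv2
from workcell import env
def ray(c,u,v):
    p=cv2.undistortPoints(np.array([[[u,v]]],float),c["K"],np.array(c["dist"],float))[0,0]
    R=np.array(c["R"]);t=np.array(c["t"])
    return -R.T@t, R.T@np.array([p[0],p[1],1.])
def onz(c,u,v,z):
    o,d=ray(c,u,v); return o+d*(z-o[2])/d[2]
def proj(c,X):
    X=np.atleast_2d(np.array(X,float)); r,_=cv2.Rodrigues(np.array(c["R"]))
    return cv2.projectPoints(X,r,np.array(c["t"],float),c["K"],np.array(c["dist"],float))[0][:,0]
def save(c,n): cv2.imwrite("pics/%s.png"%n,cv2.cvtColor(c["color"],cv2.COLOR_RGB2BGR))
E
python3 - <<'E'
from h import *
import pickle
for n in("top","scene"):
    c=env.read_camera(n); save(c,n+"0"); pickle.dump(c,open(n+"0.pkl","wb")); print(n,-np.array(c["R"]).T@c["t"])
s=env.get_state(); print(s)
E
```

```text
top [0.42897219 0.03433931 1.29901521]
scene [1.03887882 0.29390714 0.92853266]
{'clock': 0.1, 'joint_pos': array([-1.36560933e+00,  3.13931466e-01,  4.50919513e-02,  1.30355964e+00,
        4.83935993e-05,  1.43121642e+00]), 'qvel': array([ 1.05468393e-05, -3.25205731e-04,  1.29406341e-03, -3.95863036e-06,
       -1.80880471e-03,  1.61889359e-03]), 'tau': array([ 1.93655338e-03, -4.81724167e+01,  2.99244171e+01,  1.27222133e-02,
       -2.48104143e-04,  4.37679248e-06]), 'tcp_pos': array([ 0.19426822, -0.54075729,  0.24949422]), 'orientation': array([-5.65456121e-04,  8.17916989e-01, -5.75335690e-01, -5.68427004e-04]), 'wrist_force': array([-0.15833568, -0.27957099,  0.90433492]), 'ft_torque': array([-0.03926643,  0.02021035, -0.03352538]), 'finger_gap': 0.08571006659688281}
```

View pics/top0.png

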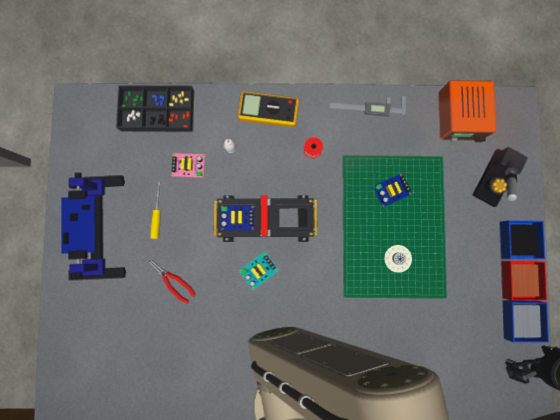

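View pics/scene0.png

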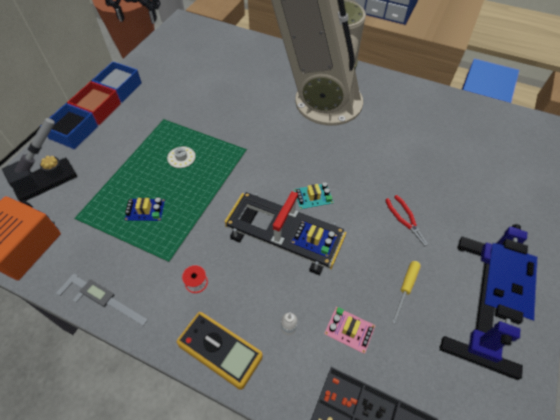

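The top view shows the loose board at about (393,189), the carrier's red handle at (265,216), and the empty nest on its right at about (292,217), with the full one at (237,216). I'll measure these by colour next.

```bash
python3 - <<'E'
from h import *
import pickle
c=pickle.load(open("top0.pkl","rb")); hsv=cv2.cvtColor(c["color"],cv2.COLOR_RGB2HSV)
def rect(name,lo,hi,roi,z,close=0):
    m=cv2.inRange(hsv,lo,hi); k=np.zeros_like(m); x0,y0,x1,y1=roi; k[y0:y1,x0:x1]=m[y0:y1,x0:x1]
    if close:k=cv2.morphologyEx(k,cv2.MORPH_CLOSE,np.ones((close,close)))
    n=cv2.findNonZero(k).reshape(-1,2)
    P=np.array([onz(c,u,v,z)[:2] for u,v in n],np.float32)
    r=cv2.minAreaRect(P*1000); print(name,len(n),"mean",P.mean(0),"rect mm",r)
rect("board",(105,100,30),(130,255,255),(365,165,420,212),0.006,9)
rect("loaded",(105,100,30),(130,255,255),(216,200,258,235),0.047,9)
rect("handle",(0,120,80),(8,255,255),(255,185,275,245),0.128)
rect("handle2",(172,120,80),(180,255,255),(255,185,275,245),0.128)
rect("yellowstops",(18,100,100),(32,255,255),(310,190,325,245),0.05)
rect("yellowstopsL",(18,100,100),(32,255,255),(210,190,220,245),0.05)
# nest window: grey seen within dark plate
im=cv2.cvtColor(c["color"],cv2.COLOR_RGB2BGR)
a=cv2.resize(im[180:250,205:330],None,fx=6,fy=6,interpolation=cv2.INTER_CUBIC)[:, :800]
cv2.imwrite("pics/crop.png",a)
E
```

```text
board 565 mean [ 0.6175546 -0.2851816] rect mm ((618.9722290039062, -288.9505920410156), (69.13568115234375, 93.92115020751953), 24.50078582763672)
loaded 683 mean [0.52965695 0.16390881] rect mm ((530.30615234375, 164.70578002929688), (68.88694763183594, 97.96755981445312), 0.5820395350456238)
handle 278 mean [0.5292069  0.08413173] rect mm ((529.9722290039062, 83.90567779541016), (107.41155242919922, 16.1225528717041), 0.8144291639328003)Traceback (most recent call last):
  File "<stdin>", line 13, in <module>
  File "<stdin>", line 7, in rect
AttributeError: 'NoneType' object has no attribute 'reshape'
```

>>> {"fn": "carry_out", "kwargs": {"steps": [[1,0,0,0,0,0,-0.1653],[1,0,0,0,0,0,-0.1653],[1,0,0,0,0,0,-0.1653],[1,0,0,0,0,0,-0.1653],[1,0,0,0,0,0,-0.1653],[1,0,0,0,0,0,-0.1653],[1,0,0,0,0,0,-0.1653],[1,0,0,0,0,0,-0.1653],[1,0,0,0,0,0,-0.1653],[1,0,0,0,0,0,-0.1653],[1,0.049,-0.005,0,0,0,0],[1,0.049,-0.005,0,0,0,0],[1,0.049,-0.005,0,0,0,0],[1,0.049,-0.005,0,0,0,0],[1,0.049,-0.005,0,0,0,0],[1,0.049,-0.005,0,0,0,0],[1,0.049,-0.005,0,0,0,0],[1,0.049,-0.005,0,0,0,0],[1,0.049,-0.005,0,0,0,0],[1,0.049,-0.005,0,0,0,0]]}}

```text
clock: 2.6
tcp_pos: [0.6207, -0.2917, 0.2497]
orientation: [-0.0, 0.977, 0.212, -0.0]
wrist_force: [0.5, -1.4, -0.1]
finger_gap: 0.0855
```

```bash
python3 - <<'E'
from h import *
import pickle
for n in("wrist","top"):
    c=env.read_camera(n); save(c,n+"1"); pickle.dump(c,open(n+"1.pkl","wb"))
    print(n,-np.array(c["R"]).T@c["t"])
s=env.get_state(); print(s["clock"],s["tcp_pos"],s["orientation"],s["joint_pos"])
E
```

```text
wrist [ 0.5880411  -0.21852717  0.37321575]
top [0.42897219 0.03433931 1.29901521]
2.7 [ 0.62292343 -0.28938242  0.24855384] [-8.35013385e-04  9.76730119e-01  2.14470452e-01  5.66588613e-05] [-5.52156649e-01  5.46316127e-01  3.96904856e-01  1.42246410e+00
  1.27964375e-03  5.86339567e-01]
```

View pics/wrist1.png

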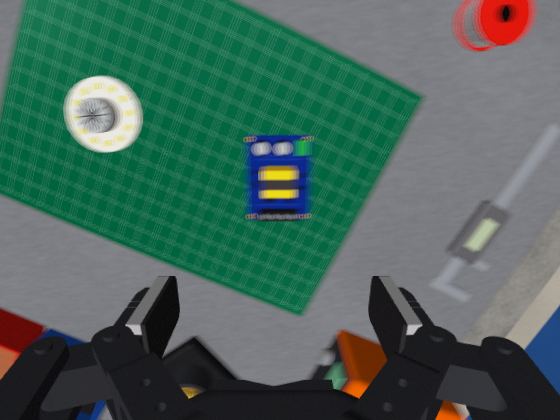

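The wrist picture is a bit blurred, with the board at about (279,178). I'll measure again now that the arm is at rest.

>>> {"fn": "carry_out", "kwargs": {"steps": [[1,0,0,0,0,0,0],[1,0,0,0,0,0,0]]}}

```text
clock: 2.95
tcp_pos: [0.6187, -0.2934, 0.2502]
orientation: [-0.0, 0.977, 0.211, -0.0]
wrist_force: [0.2, -0.4, -0.4]
finger_gap: 0.0855
```

```bash
cat >> h.py <<'E'
def rect(c,name,lo,hi,roi,z,close=0):
    hsv=cv2.cvtColor(c["color"],cv2.COLOR_RGB2HSV)
    m=cv2.inRange(hsv,lo,hi); k=np.zeros_like(m); x0,y0,x1,y1=roi; k[y0:y1,x0:x1]=m[y0:y1,x0:x1]
    if close:k=cv2.morphologyEx(k,cv2.MORPH_CLOSE,np.ones((close,close)))
    l,lab,st,_=cv2.connectedComponentsWithStats(k); k=np.uint8(lab==1+np.argmax(st[1:,4]))
    n=cv2.findNonZero(k).reshape(-1,2)
    P=np.array([onz(c,u,v,z)[:2] for u,v in n],np.float32)
    r=cv2.minAreaRect(P*1000); print(name,len(n),"px",n.min(0),n.max(0),"rect mm",np.round(r[0],1),np.round(r[1],1),round(r[2],2)); return r
def st():
    s=env.get_state(); R=cv2.Rodrigues(np.zeros(3))[0]
    from scipy.spatial.transform import Rotation as Q
    w,x,y,z=s["orientation"]; M=Q.from_quat([x,y,z,w]).as_matrix()
    print(round(s["clock"],2),"tcp",s["tcp_pos"].round(4),"yaw",np.degrees(np.arctan2(M[1,0],M[0,0])).round(2),"z",M[:,2].round(4),"F",np.round(s["wrist_force"],1),"gap",round(s["finger_gap"],4)); return s,M
E
python3 - <<'E'
from h import *
import pickle
c=env.read_camera("wrist"); save(c,"wrist2"); pickle.dump(c,open("wrist2.pkl","wb"))
st()
rect(c,"board",(105,100,30),(130,255,255),(230,120,330,240),0.004,15)
rect(c,"yellow top",(20,120,80),(35,255,255),(230,120,330,240),0.034,25)
t=env.read_camera("top")
rect(t,"board top",(105,100,30),(130,255,255),(365,165,420,212),0.004,9)
E
```

```text
3.0 tcp [ 0.6186 -0.2936  0.2504] yaw 24.38 z [-4.e-04 -0.e+00 -1.e+00] F [-0.1 -0.3  0.3] gap 0.0854
board 3753 px [245 135] [308 218] rect mm [ 621.  -289.6] [70.1 95. ] 24.43
yellow top 1048 px [261 166] [292 198] rect mm [ 620.3 -287.9] [32.6 33.9] 24.42
board top 569 px [374 174] [409 205] rect mm [ 619.2 -289.4] [69.2 94.2] 24.5
```

>>> {"fn": "carry_out", "kwargs": {"steps": [[1,0.0033,-0.0034,0.03,0,0,0],[1,0,0,0.04,0,0,0],[1,0,0,0.04,0,0,0],[1,0,0,0.04,0,0,0],[1,0,0,0.03,0,0,0],[1,0,0,0.02,0,0,0],[1,0,0,0.01,0,0,0],[1,0,0,0.008,0,0,0],[1,0,0,0.004,0,0,0],[1,0,0,0,0,0,0],[-1,0,0,0,0,0,0],[-1,0,0,0,0,0,0],[-1,0,0,0,0,0,0],[-1,0,0,0,0,0,0],[-1,0,0,0,0,0,0],[-1,0,0,0,0,0,0]], "grip_force": 30}}

```text
clock: 5.05
tcp_pos: [0.6215, -0.2884, 0.0287]
orientation: [0.0, 0.977, 0.212, 0.0]
wrist_force: [-0.2, 0.2, 3.6]
finger_gap: 0.0335
```

>>> {"fn": "carry_out", "kwargs": {"steps": [[-1,0,0,-0.01,0,0,0],[-1,0,0,-0.02,0,0,0],[-1,0,0,-0.03,0,0,0],[-1,0,0,-0.03,0,0,0],[-1,0,0,-0.03,0,0,0],[-1,0,0,-0.03,0,0,0],[-1,0,0,-0.02,0,0,0.1035],[-1,0,0,0,0,0,0.1035],[-1,0,0,0,0,0,0.1035],[-1,0,0,0,0,0,0.1035],[-1,-0.011,-0.037,0,0,0,0],[-1,-0.011,-0.037,0,0,0,0],[-1,-0.011,-0.037,0,0,0,0],[-1,-0.011,-0.037,0,0,0,0],[-1,-0.011,-0.037,0,0,0,0],[-1,-0.011,-0.037,0,0,0,0],[-1,-0.011,-0.037,0,0,0,0],[-1,-0.009,-0.0335,0,0,0,0],[-1,0,0,0,0,0,0],[-1,0,0,0,0,0,0]]}}

```text
clock: 7.55
tcp_pos: [0.5316, 0.0028, 0.1985]
orientation: [0.0, 1.0, 0.007, 0.0]
wrist_force: [0.2, -0.4, -0.9]
finger_gap: 0.0333
```

```bash
python3 - <<'E'
from h import *
import pickle
st()
for n in("wrist","scene","top"):
    c=env.read_camera(n); save(c,n+"3"); pickle.dump(c,open(n+"3.pkl","wb"))
E
```

```text
7.55 tcp [0.5316 0.0028 0.1985] yaw 0.76 z [ 4.e-04 -5.e-04 -1.e+00] F [ 0.2 -0.4 -0.9] gap 0.0333
```

View pics/wrist3.png

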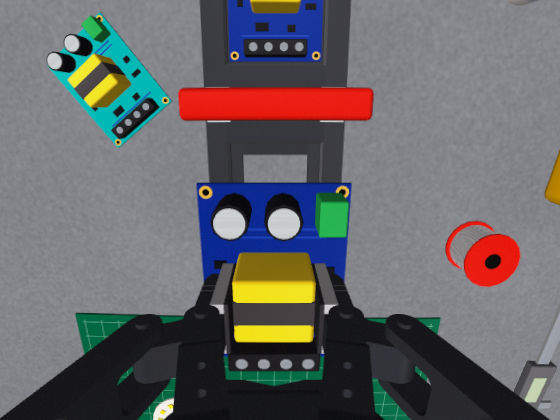

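The wrist view shows the held board with its far corners at about (197,184) and (350,184), the red bar across (180–372, 88–120), and the nest window behind the board. I'll work out the offsets from this.

```bash
python3 - <<'E'
from h import *
import pickle
c=pickle.load(open("wrist3.pkl","rb"))
rect(c,"handle",(0,150,150),(6,255,255),(170,80,385,130),0.128)
hsv=cv2.cvtColor(c["color"],cv2.COLOR_RGB2HSV)
m=cv2.inRange(hsv,(105,120,50),(130,255,255))
def edges(m,rows,lo,hi):
    for v in rows:
        u=np.flatnonzero(m[v,lo:hi])+lo; print(v,u.min(),u.max(),end=" | "); yield v,u.min()-.5,u.max()+.5
z=0.1985-0.026+0.0024
for v,a,b in edges(m,[190,200,210,230,245],190,360):
    A,B=onz(c,a,v,z),onz(c,b,v,z); print("held L,R",A.round(4),B.round(4),"mid",((A+B)/2).round(4))
for u in(205,230,260,290,320,340):
    vv=np.flatnonzero(m[165:215,u])+165; print("far edge",u,vv.min(),onz(c,u,vv.min()-.5,z).round(4))
for v,a,b in edges(m,[5,15,25,35,50],215,340):
    A,B=onz(c,a,v,.0464),onz(c,b,v,.0464); print("loaded mid",((A+B)/2).round(4),"w",(B-A)[0].round(4))
for u in(235,260,290,320):
    vv=np.flatnonzero(m[30:85,u])+30; print("loaded near edge",u,vv.max(),onz(c,u,vv.max()+.5,.0464).round(4))
# plate edges and window edges along rows
g=cv2.cvtColor(c["color"],cv2.COLOR_RGB2GRAY)
for v in(130,140,160,170,178): print(v,[int(x) for x in g[v,196:360]][::2])
E
python3 - <<'E'
import cv2;i=cv2.imread("pics/wrist3.png")
cv2.imwrite("pics/c3.png",cv2.resize(i[60:200,180:380],None,fx=4,fy=4,interpolation=cv2.INTER_CUBIC))
E
```

```text
handle 6103 px [178  88] [372 119] rect mm [531.8  84.6] [108.   16.9] 0.81
190 197 350 | held L,R [0.4963 0.0463 0.1749] [0.5662 0.0472 0.1749] mid [0.5312 0.0468 0.1749]
200 198 350 | held L,R [0.4965 0.0416 0.1749] [0.5666 0.0425 0.1749] mid [0.5315 0.0421 0.1749]
210 198 349 | held L,R [0.4962 0.0368 0.1749] [0.5665 0.0377 0.1749] mid [0.5314 0.0373 0.1749]
230 200 347 | held L,R [0.4966 0.0269 0.1749] [0.5664 0.0278 0.1749] mid [0.5315 0.0274 0.1749]
245 201 346 | held L,R [0.4966 0.0192 0.1749] [0.5666 0.0202 0.1749] mid [0.5316 0.0197 0.1749]
far edge 205 183 [0.5003 0.0498 0.1749]
far edge 230 183 [0.5116 0.0499 0.1749]
far edge 260 183 [0.5251 0.0501 0.1749]
far edge 290 183 [0.5386 0.0503 0.1749]
far edge 320 183 [0.5521 0.0505 0.1749]
far edge 340 183 [0.5611 0.0506 0.1749]
5 228 322 | loaded mid [0.531  0.1555 0.0464] w 0.07
15 228 322 | loaded mid [0.5311 0.1487 0.0464] w 0.0705
25 228 322 | loaded mid [0.5312 0.1418 0.0464] w 0.0709
35 229 321 | loaded mid [0.5313 0.1349 0.0464] w 0.0699
50 229 321 | loaded mid [0.5314 0.1243 0.0464] w 0.0706
loaded near edge 235 61 [0.
[... 1294 characters left out ...]
6, 57, 58, 55, 54, 51, 57, 56, 58, 58, 57, 56, 127, 133, 134, 134, 133, 131, 134, 130, 127, 127, 129, 127, 129, 133, 130, 135, 134, 133, 134, 136, 133, 129, 130, 130, 135, 135, 131, 127, 128, 131, 128, 130, 60, 61, 60, 60, 60, 54, 81, 62, 61, 60, 60, 60, 60, 62, 59, 61, 61, 119, 138, 137, 132, 131, 132, 138, 137, 134]
178 [125, 132, 131, 128, 129, 134, 125, 54, 56, 55, 55, 56, 57, 57, 57, 57, 53, 51, 52, 57, 56, 58, 57, 57, 126, 132, 132, 132, 136, 135, 134, 131, 134, 137, 133, 129, 133, 134, 126, 129, 136, 131, 131, 135, 134, 138, 136, 133, 131, 131, 132, 132, 137, 135, 134, 105, 60, 62, 60, 59, 59, 57, 81, 58, 60, 60, 59, 61, 61, 60, 61, 61, 65, 130, 131, 130, 133, 133, 136, 135, 129, 134]
```

View pics/c3.png

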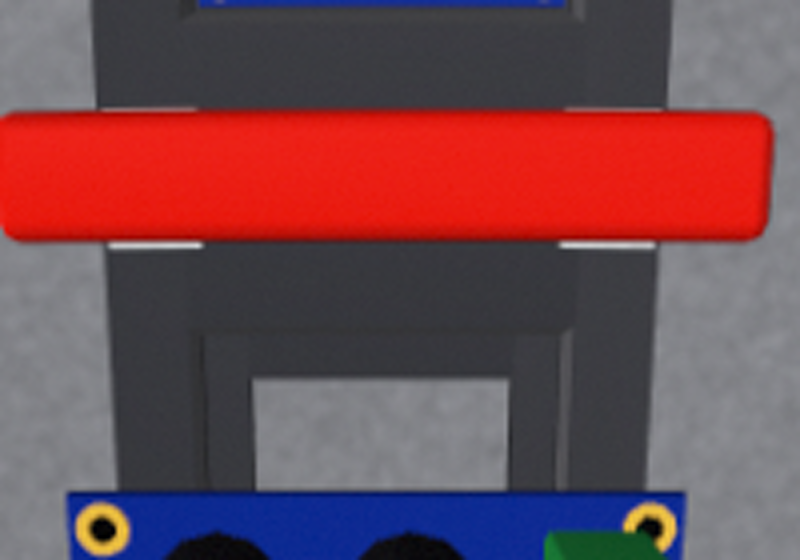

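```bash
python3 - <<'E'
from h import *
import pickle
c=pickle.load(open("wrist3.pkl","rb"))
g=cv2.GaussianBlur(cv2.cvtColor(c["color"],cv2.COLOR_RGB2GRAY),(1,1),0).astype(float)
def cross(s,th=95): # subpixel threshold crossings
    i=np.flatnonzero((s[:-1]-th)*(s[1:]-th)<0); return i+(th-s[i])/(s[i+1]-s[i])
for v in(160,165,170,175,179):
    x=cross(g[v]);x=x[(x>196)&(x<360)]; print(v,x.round(1))
    if len(x)==4:
        P=[onz(c,x[0],v,.05),onz(c,x[3],v,.05)];W=[onz(c,x[1],v,.044),onz(c,x[2],v,.044)]
        print(" plate mid",((P[0]+P[1])/2).round(4),"w",(P[1]-P[0])[0].round(4)," window mid",((W[0]+W[1])/2).round(4),"w",(W[1]-W[0])[0].round(4))
for u in(250,265,280,295):
    y=cross(g[:,u]);y=y[(y>145)&(y<165)]; print("window far edge",[onz(c,u,a,.044).round(4) for a in y])
E
```

```text
160 [207.5 243.  306.6 342.2]
 plate mid [0.5326 0.041  0.05  ] w 0.1099  window mid [0.5325 0.04   0.044 ] w 0.053
165 [207.9 243.3 306.5 341.9]
 plate mid [0.5327 0.0369 0.05  ] w 0.1099  window mid [0.5327 0.0358 0.044 ] w 0.0529
170 [208.1 243.4 306.4 341.5]
 plate mid [0.5326 0.0327 0.05  ] w 0.1098  window mid [0.5327 0.0316 0.044 ] w 0.053
175 [208.5 243.5 306.3 341.3]
 plate mid [0.5327 0.0286 0.05  ] w 0.1099  window mid [0.5328 0.0273 0.044 ] w 0.053
179 [208.7 243.6 306.2 341.1]
 plate mid [0.5328 0.0252 0.05  ] w 0.11  window mid [0.5329 0.0239 0.044 ] w 0.0531
window far edge [array([0.5119, 0.0443, 0.044 ])]
window far edge [array([0.5243, 0.0445, 0.044 ])]
window far edge [array([0.5368, 0.0447, 0.044 ])]
window far edge [array([0.5492, 0.0448, 0.044 ])]
```

>>> {"fn": "carry_out", "kwargs": {"steps": [[-1,0.0013,-0.0025,0.02,0,0,0],[-1,0,0,0.03,0,0,0],[-1,0,0,0.03,0,0,0],[-1,0,0,0.02,0,0,0],[-1,0,0,0.01,0,0,0],[-1,0,0,0,0,0,0],[-1,0,0,0,0,0,0],[-1,0,0,0,0,0,0]]}}

```text
clock: 8.7
tcp_pos: [0.5335, 0.0054, 0.0893]
orientation: [0.0, 1.0, 0.006, 0.001]
wrist_force: [0.7, -0.8, -1.9]
finger_gap: 0.0333
```

```bash
python3 - <<'E'
from h import *
import pickle
s,M=st()
c=env.read_camera("wrist"); save(c,"wrist4"); pickle.dump(c,open("wrist4.pkl","wb"))
z=s["tcp_pos"][2]-.026+.0024
i=cv2.imread("pics/wrist4.png"); cv2.imwrite("pics/c4.png",cv2.resize(i[0:300,140:420],None,fx=2,fy=2,interpolation=cv2.INTER_CUBIC))
m=cv2.inRange(cv2.cvtColor(c["color"],cv2.COLOR_RGB2HSV),(105,120,50),(130,255,255))
for v in(192,202,215,230,245):
    u=np.flatnonzero(m[v,190:360])+190; A,B=onz(c,u.min()-.5,v,z),onz(c,u.max()+.5,v,z); print("held mid",((A+B)/2).round(4),"w",(B-A)[0].round(4))
for u in(210,260,290,340):
    vv=np.flatnonzero(m[150:230,u])+150; print("far",onz(c,u,vv.min()-.5,z).round(4))
rect(c,"handle",(0,150,150),(6,255,255),(100,0,450,150),0.128)
E
```

```text
8.7 tcp [0.5335 0.0054 0.0893] yaw 0.74 z [ 1.9e-03 -4.0e-04 -1.0e+00] F [ 0.7 -0.8 -1.9] gap 0.0333
held mid [0.5332 0.0484 0.0657] w 0.07
held mid [0.5332 0.0437 0.0657] w 0.0707
held mid [0.5333 0.0374 0.0657] w 0.0706
held mid [0.5334 0.03   0.0657] w 0.0708
held mid [0.5333 0.0223 0.0657] w 0.0704
far [0.5045 0.0524 0.0657]
far [0.527  0.0527 0.0657]
far [0.5405 0.0529 0.0657]
far [0.563  0.0532 0.0657]
handle 24921 px [100  74] [449 146] rect mm [532.8  84.7] [89.  16.9] 0.82
```

View pics/c4.png

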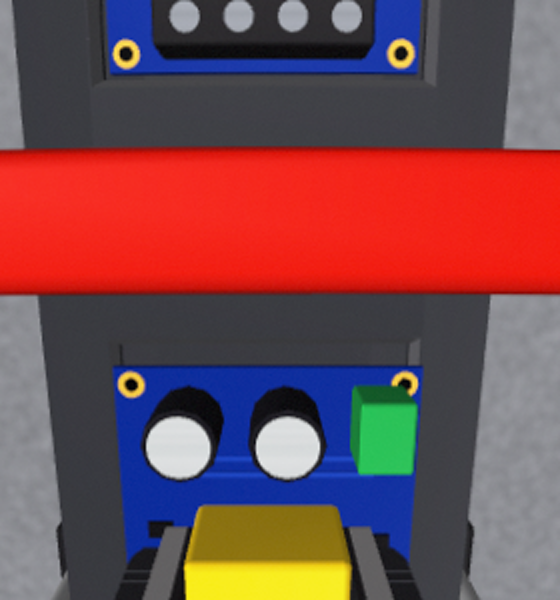

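The crop shows the board just above the nest, its far edge at crop row 366 and the nest's back wall at 342. I'll check the plate's centre line against the board.

```bash
python3 - <<'E'
from h import *
import pickle
c=pickle.load(open("wrist4.pkl","rb"))
g=cv2.cvtColor(c["color"],cv2.COLOR_RGB2GRAY).astype(float)
for v in(152,156,160,164,168):
    s=g[v]; i=np.flatnonzero((s[:-1]-95)*(s[1:]-95)<0); x=i+(95-s[i])/(s[i+1]-s[i]); x=x[(x>145)&(x<400)]
    A,B=onz(c,x[0],v,.05),onz(c,x[-1],v,.05); print(v,x.round(1),"plate mid",((A+B)/2).round(4),"w",(B-A)[0].round(4))
print([int(a) for a in g[160:190,270]]); print([round(onz(c,270,v,.05)[1],4) for v in (168,170,172)])
print([int(a) for a in g[176,190:215]],[int(a) for a in g[176,335:355]])
st()
E
```

```text
152 [384.2] plate mid [0.5869 0.0653 0.05  ] w 0.0
156 [159.3 383.8] plate mid [0.5321 0.0626 0.05  ] w 0.1098
160 [159.7 383.4] plate mid [0.5321 0.0606 0.05  ] w 0.1098
164 [160.2 383.2] plate mid [0.5322 0.0587 0.05  ] w 0.1098
168 [160.6 382.6] plate mid [0.5322 0.0567 0.05  ] w 0.1097
[60, 59, 59, 59, 59, 58, 58, 59, 60, 58, 58, 59, 59, 59, 61, 61, 60, 59, 58, 61, 58, 58, 44, 36, 46, 51, 49, 50, 49, 48]
[np.float64(0.0565), np.float64(0.0555), np.float64(0.0545)]
[59, 59, 60, 60, 57, 57, 56, 55, 56, 52, 34, 51, 60, 59, 59, 60, 61, 59, 60, 59, 60, 60, 60, 60, 60] [62, 65, 63, 63, 64, 64, 64, 60, 52, 74, 89, 88, 88, 89, 82, 61, 64, 63, 64, 65]
8.75 tcp [0.5333 0.0055 0.0891] yaw 0.75 z [ 1.6e-03 -3.0e-04 -1.0e+00] F [ 0.4  0.8 -1.6] gap 0.0334
```

>>> {"fn": "carry_out", "kwargs": {"steps": [[-1,-0.0006,0,0,0,0,0],[-1,0,0,0.005,0,0,0],[-1,0,0,0.005,0,0,0],[-1,0,0,0.003,0,0,0],[-1,0,0,0.001,0,0,0],[-1,0,0,0,0,0,0],[-1,0,0,0,0,0,0]]}}

```text
clock: 9.62
tcp_pos: [0.5322, 0.0055, 0.0744]
orientation: [0.0, 1.0, 0.007, 0.0]
wrist_force: [0.1, 0.1, -1.7]
finger_gap: 0.0334
```

>>> {"fn": "carry_out", "kwargs": {"steps": [[-1,0,0,0.001,0,0,0],[-1,0,0,0.001,0,0,0],[-1,0,0,0,0,0,0],[-1,0,0,0,0,0,0]]}}

```text
clock: 10.12
tcp_pos: [0.5321, 0.0056, 0.0723]
orientation: [0.0, 1.0, 0.007, -0.0]
wrist_force: [0.2, 0.1, -1.5]
finger_gap: 0.0337
```

>>> {"fn": "carry_out", "kwargs": {"steps": [[-1,0.0004,0,0.001,0,0,0],[-1,0,0,0.0005,0,0,0],[-1,0,0,0,0,0,0],[-1,0,0,0,0,0,0]]}}

```text
clock: 10.62
tcp_pos: [0.5325, 0.0055, 0.0708]
orientation: [0.0, 1.0, 0.006, 0.0]
wrist_force: [-0.2, -0.2, -2.2]
finger_gap: 0.0335
```

```bash
python3 - <<'E'
from h import *
st(); c=env.read_camera("wrist"); save(c,"wrist5")
i=cv2.imread("pics/wrist5.png"); cv2.imwrite("pics/c5.png",cv2.resize(i[130:290,140:420],None,fx=2.8,fy=2.8,interpolation=cv2.INTER_CUBIC))
E
```

```text
10.62 tcp [0.5325 0.0055 0.0708] yaw 0.74 z [ 0.e+00 -1.e-04 -1.e+00] F [-0.2 -0.2 -2.2] gap 0.0335
```

View pics/c5.png

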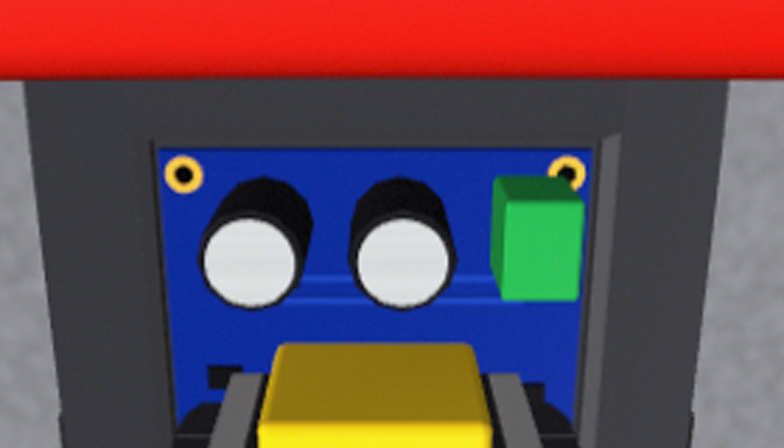

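The board is inside the nest walls, with small even gaps at the left, right and far edges. I'll keep lowering until it makes contact.

>>> {"fn": "carry_out", "kwargs": {"steps": [[-1,0,0,0.0005,0,0,0],[-1,0,0,0.0005,0,0,0],[-1,0,0,0,0,0,0],[-1,0,0,0,0,0,0]]}}

```text
clock: 11.18
tcp_pos: [0.5325, 0.0056, 0.0698]
orientation: [0.0, 1.0, 0.006, -0.0]
wrist_force: [0.3, -0.3, -1.0]
finger_gap: 0.0338
```

>>> {"fn": "carry_out", "kwargs": {"steps": [[-1,0,0,0.0005,0,0,0],[-1,0,0,0.0005,0,0,0],[-1,0,0,0,0,0,0],[-1,0,0,0,0,0,0]]}}

```text
clock: 11.68
tcp_pos: [0.5325, 0.0055, 0.0697]
orientation: [0.0, 1.0, 0.007, 0.0]
wrist_force: [-2.3, 0.5, 6.7]
finger_gap: 0.0335
```

>>> {"fn": "carry_out", "kwargs": {"steps": [[0.15,0,0,0,0,0,0],[0.15,0,0,0,0,0,0],[0.15,0,0,0,0,0,0],[0.15,0,0,0,0,0,0],[0.15,0,0,-0.005,0,0,0],[0.15,0,0,-0.01,0,0,0],[0.15,0,0,-0.02,0,0,0],[0.15,0,0,-0.04,0,0,0],[0.15,0,0,-0.04,0,0,0],[0.15,0,0,-0.03,0,0,0],[0.15,0,0,0,0,0,0],[0.15,0,0,0,0,0,0]]}}

```text
clock: 13.18
tcp_pos: [0.5322, 0.0057, 0.2136]
orientation: [0.0, 1.0, 0.007, -0.0]
wrist_force: [-0.4, 0.1, 0.1]
finger_gap: 0.0493
```

```bash
python3 - <<'E'
from h import *
import pickle
st(); c=env.read_camera("wrist"); save(c,"wrist6")
rect(c,"handle",(0,150,150),(6,255,255),(150,60,400,160),0.128)
m=cv2.inRange(cv2.cvtColor(c["color"],cv2.COLOR_RGB2HSV),(105,120,50),(130,255,255))
for z in(.0464,):
  for v in(150,160,170,180,190,200,210):
    u=np.flatnonzero(m[v,190:360])+190
    if len(u)<50: continue
    A,B=onz(c,u.min()-.5,v,z),onz(c,u.max()+.5,v,z); print(v,"board mid",((A+B)/2).round(4),"w",(B-A)[0].round(4))
  for u in(240,260,290,310):
    vv=np.flatnonzero(m[130:230,u])+130; print("far",onz(c,u,vv.min()-.5,z).round(4))
E
```

```text
13.18 tcp [0.5322 0.0057 0.2136] yaw 0.75 z [-2.e-04 -1.e-04 -1.e+00] F [-0.4  0.1  0.1] gap 0.0493
handle 5172 px [184  94] [363 122] rect mm [531.5  84.9] [107.9  16.5] 0.77
150 board mid [0.5319 0.0495 0.0464] w 0.0708
180 board mid [0.5327 0.0231 0.0464] w 0.0701
far [0.503  0.053  0.0464]
far [0.5202 0.0532 0.0464]
far [0.546  0.0535 0.0464]
far [0.5633 0.0538 0.0464]
```

View pics/wrist6.png

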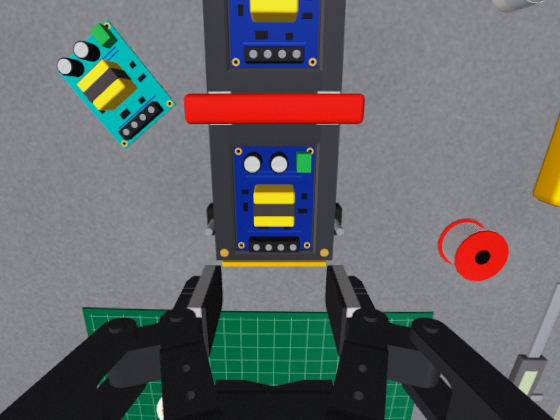

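The board is let go and seated, with its corners at about (234,147) to (318,250). Next I'll move over the red bar, which spans (185–363, 94–122), and turn 90° with the jaws open.

>>> {"fn": "carry_out", "kwargs": {"steps": [[1,0,-0.026,0,0,0,0],[1,0,-0.026,0,0,0,0],[1,0.0006,-0.027,0,0,0,0],[1,0,0,0,0,0,-0.1571],[1,0,0,0,0,0,-0.1571],[1,0,0,0,0,0,-0.1571],[1,0,0,0,0,0,-0.1571],[1,0,0,0,0,0,-0.1571],[1,0,0,0,0,0,-0.1571],[1,0,0,0,0,0,-0.1571],[1,0,0,0,0,0,-0.1571],[1,0,0,0,0,0,-0.1571],[1,0,0,0,0,0,-0.1571],[1,0,0,0.02,0,0,0],[1,0,0,0.02,0,0,0],[1,0,0,0,0,0,0],[1,0,0,0,0,0,0]]}}

```text
clock: 15.35
tcp_pos: [0.5319, 0.0846, 0.1737]
orientation: [-0.0, 0.702, 0.712, -0.0]
wrist_force: [0.0, -0.4, 0.4]
finger_gap: 0.0853
```

```bash
python3 - <<'E'
from h import *
st(); c=env.read_camera("wrist"); save(c,"wrist7")
r=rect(c,"handle",(0,150,150),(6,255,255),(100,0,460,420),0.128)
E
```

```text
15.35 tcp [0.5319 0.0846 0.1737] yaw 90.76 z [-9.e-04 -1.e-04 -1.e+00] F [ 0.  -0.4  0.4] gap 0.0853
handle 5620 px [255 152] [288 334] rect mm [529.8  84.6] [109.6  17. ] 0.78
```

View pics/wrist7.png

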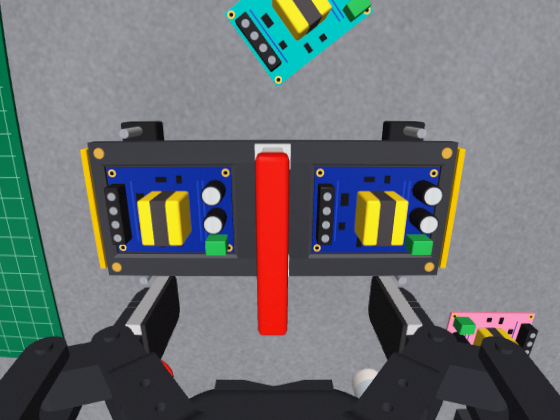

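The bar at (255–288, 152–334) lies midway between the open fingers, and both boards are seated. I'll descend and grip.

>>> {"fn": "carry_out", "kwargs": {"steps": [[1,0,0,0.02,0,0,0],[1,0,0,0.02,0,0,0],[1,0,0,0.01,0,0,0],[1,0,0,0.006,0,0,0],[1,0,0,0,0,0,0],[1,0,0,0,0,0,0],[-1,0,0,0,0,0,0],[-1,0,0,0,0,0,0],[-1,0,0,0,0,0,0],[-1,0,0,0,0,0,0],[-1,0,0,0,0,0,0],[-1,0,0,0,0,0,0],[-1,0,0,0,0,0,0],[-1,0,0,0,0,0,0]], "grip_force": 80}}

```text
clock: 17.15
tcp_pos: [0.5323, 0.0843, 0.1181]
orientation: [0.0, 0.702, 0.712, -0.0]
wrist_force: [-1.6, -1.6, 4.9]
finger_gap: 0.0169
```

>>> {"fn": "carry_out", "kwargs": {"steps": [[-1,0,0,-0.001,0,0,0],[-1,0,0,-0.002,0,0,0],[-1,0,0,-0.003,0,0,0],[-1,0,0,-0.004,0,0,0],[-1,0,0,-0.005,0,0,0],[-1,0,0,-0.005,0,0,0],[-1,0,0,0,0,0,0],[-1,0,0,0,0,0,0]]}}

```text
clock: 18.15
tcp_pos: [0.5321, 0.0846, 0.1378]
orientation: [0.0, 0.702, 0.712, -0.0]
wrist_force: [1.1, -0.4, -7.2]
finger_gap: 0.0171
```

```bash
python3 - <<'E'
from h import *
s,M=st();print(s["ft_torque"]); c=env.read_camera("scene"); save(c,"scene8")
E
```

```text
18.15 tcp [0.5321 0.0846 0.1378] yaw 90.75 z [ 1.e-04 -1.e-04 -1.e+00] F [ 1.1 -0.4 -7.2] gap 0.0171
[-0.02957821  0.05406619 -0.04276338]
```

Lifted: 7.2 N is the whole loaded carrier, with no noticeable moment. I'll continue up.

>>> {"fn": "carry_out", "kwargs": {"steps": [[-1,0,0,-0.002,0,0,0],[-1,0,0,-0.005,0,0,0],[-1,0,0,-0.009,0,0,0],[-1,0,0,-0.012,0,0,0],[-1,0,0,-0.014,0,0,0],[-1,0,0,-0.014,0,0,0],[-1,0,0,-0.013,0,0,0],[-1,0,0,-0.012,0,0,0],[-1,0,0,-0.009,0,0,0],[-1,0,0,-0.005,0,0,0],[-1,0,0,-0.002,0,0,0],[-1,0,0,0,0,0,0],[-1,0,0,0,0,0,0],[-1,0,0,0,0,0,0],[-1,0,0,0,0,0,0],[-1,0,0,0,0,0,0],[-1,0,0,0,0,0,0],[-1,0,0,0,0,0,0]]}}

```text
clock: 20.45
tcp_pos: [0.5321, 0.0846, 0.2348]
orientation: [0.0, 0.702, 0.712, 0.0]
wrist_force: [-0.4, 0.3, -7.0]
finger_gap: 0.0168
```

```bash
python3 - <<'E'
from h import *
s,M=st();print(s["ft_torque"],np.abs(s["qvel"]).max()); c=env.read_camera("scene"); save(c,"scene9"); w=env.read_camera("wrist"); save(w,"wrist9")
a=cv2.imread("pics/scene9.png")[100:310,200:400]; b=cv2.imread("pics/wrist9.png")[60:420,40:500]
a=cv2.resize(a,(343,360)); cv2.imwrite("pics/both9.png",np.hstack([a,cv2.resize(b,(457,360))]))
E
```

```text
20.45 tcp [0.5321 0.0846 0.2348] yaw 90.76 z [ 1.e-04 -1.e-04 -1.e+00] F [-0.4  0.3 -7. ] gap 0.0168
[-0.02286726 -0.00190493  0.06554961] 0.002301150389695137
```

View pics/both9.png

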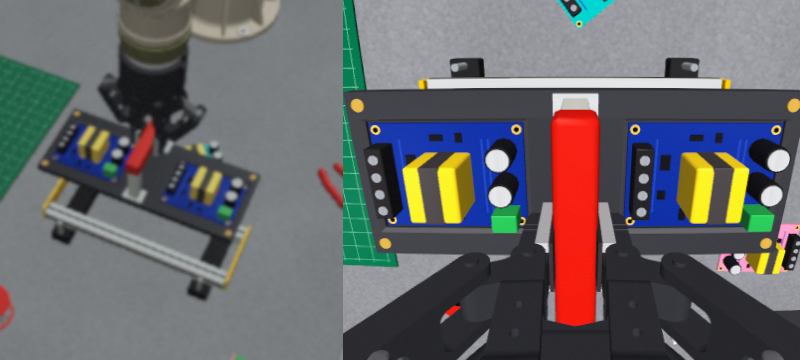

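The carrier hangs level and clear of the stand, with both boards lying in their nests. The lift was about 117 mm and the arm is at rest, so I'm handing in.

```bash
python3 -c "
from workcell import env; print(env.hand_in())"
```

```text
the job is handed in; nothing more can be done
None
```

I set the blue board into the empty nest and let go of it. Then I gripped the carrier by its red handle at 80 N and lifted it straight up. I handed the job in at about 20.5 s, still holding the carrier. The hand-in gives no verdict.

**Seating:** The board touched down in the nest with about 7 N. After I let go, the wrist picture showed it lying inside the nest walls. By my measurements it was within about 1 mm of the nest centre.

**Lift:** The tool rose 117 mm, which puts the underside about 117 mm above the rails (10 cm asked). I worked this out from the tool height and did not measure it separately.

**Final checks:**
- The wrist force was 7.0 N, which matches the loaded carrier, and the moments were near zero.
- The tool was vertical and the joints were almost still (0.002 rad/s at most).
- Both boards lay in their nests in the last pictures. Level was judged by eye from those pictures and from the tool's direction.

No check failed. One small disagreement: the handle centre measured up to 2 mm differently along x between views. I put that down to the bar's side face showing in one of them and kept the earlier value. I did not re-measure the bystanders at the end, but the arm never came near them.

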